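Lay the coffee place at the banquet table

ROBOT

A 6-joint arm with a two-finger parallel gripper is mounted at the origin on the work surface. World frame = base frame: x ahead of the robot, y to its left, z up, the work surface at z = 0. Lengths are in mm, angles in rad, forces in N, time in s.
With the tool pointing down it reaches from about 275 to 750 mm from the base axis. Payload 10.2 kg.
Tool frame: the origin (TCP) lies at the very end of the fingers, on their centre line; the grasp point (between the pads) lies 19 mm behind it; z points along the fingers, y is the line along which they close (so a half turn about z gives the same grasp; the last joint's range is limited). The gripper opens to 85 mm and grips with 20 to 120 N. Pads are 22 mm wide; open, the fingers measure 114 mm over their backs; the gripper's body (76 mm by 85 mm) begins 54 mm behind the grasp point. The pads swing forward as they close: fully open they stand 13 mm farther back than shut.
Start: joints at [-1.55, 0.313, 1.498, -0, 1.331, -0.223], TCP at [126.717, -509.484, 231.294] pointing down, gripper open.
Joint ranges: [-2.94, 2.94], [-0.97, 2.17], [0.19, 2.56], [-1.23, 4.37], [0.02, 3.11], [-2.88, 2.88]. Speed limits (rad/s): [2.39, 2.39, 3.01, 3.14, 3.14, 3.14].

INTERFACE

Orientations are given as a unit quaternion [w, x, y, z].
In Python, from rig import * gives the robot as it stands. The module is installed in compiled form; this text tells all that it offers.
- The arm moves only by the shell command python3 -m crank 'ROWS' [FORCE]. ROWS is JSON, a list that holds one entry, the list of rows, each a list of 7 numbers: the shift along the tool's x, y, z in units of 25 mm (1.0 is 25 mm), then the turn, a rotation vector about the tool's x, y, z in units of 8 degrees (1.0 is 8 degrees), then the finger opening in mm, from 0 to 85.4. A call has exactly 8 rows; each row shifts and turns the commanded pose from where the row before left it, along the tool's axes as they then stand; what a row does not reach is not made up. A row lasts 1/10 s, in which the tool goes at most 50 mm and 8.59 degrees, less where a joint would pass 70% of its speed; a pose out of reach is approached as far as the arm can. A call is refused whole if a number of a shift passes 1 or a number of a turn 1, either way. A call with a gripper value outside its range is refused whole. The fingers move at their own pace and stop on an object; FORCE is the grip in N (left out, the last holds). Time passes only in rows, so rows that do not move let the fingers close, or fill a call up. It gives the time, the measured TCP pose, the force, the opening and the grip force at its end, in the units of the state.
- sense(): the state, without advancing time (a new reading comes with each control period).
- capture(name): name is "side" or "top" or "wrist"; returns the picture (384x512x3 uint8, blue, green, red); there is no depth.
- camera_model(name): a dict with "fx", "fy", "cx", "cy" (pixels), "world_from_camera" (4x4, takes a point from camera to world coordinates); the wrist camera has in their place "T_tool_cam" (4x4, takes a point from camera to tool coordinates, whose origin is the TCP and whose axes are the flange's). Camera axes: x right, y up, looking along -z (the intrinsics and any distortion apply to the point x, -y, -z); pixel columns grow to the right and rows downward; lengths in mm; the calibration is good to about 2 mm. A picture is of the moment at which its call begins: read the wrist's pose just before it. camera_model takes no time and is no camera call.
- finish_job(): hands the job in; it is judged then, once.
The state is a dict: "time_s": time; "joints": joint angles; "dq": joint speeds; "tau": joint torques, N m; "eef_pos": TCP position; "ee_rot": TCP orientation; "force": force on the tool from outside, world axes, zero at the start; "wrist_torque": the same for the moment, N m; "grip_width": opening from 0.0 (shut) to 1.0 (fully open); "grip_force": force on a finger pad.
Only numpy, scipy, OpenCV 4.12 (cv2) and the standard library are available. Lean on these libraries where they do the work, as an engineer would, in place of code of your own. Each camera call takes 0.05 s, during which the arm holds its last target. There are 200 camera calls.

TASK

Lay the coffee place, with left, right and behind as the robot sees them (behind means farther from it): stand the blue-banded cup in the middle of the blue-rimmed saucer, and the sugar bowl on the table midway between the gold-rimmed plate and the saucer, in line with them. Put the milk jug straight behind the sugar bowl, bodies about 2 cm apart, and the black place marker straight behind the gold-rimmed plate, its foot about 2 cm from the rim and its broad side square-on to the plate. Everything stands upright and let go; leave the gold-banded cup and the tea-light where they are, and tip nothing over.

Things in the scene. Friction and masses are not known exactly. Their poses are not given: they have to be found in the camera images.
- plate: Side plate of white china with a GOLD rim, fixed to the table. 130 mm across, rim 12 mm high. Origin: centre of its underside, on the table (z = 0); its axes are always parallel to the world's: +x away from the robot (behind), +y to the robot's left.
- saucer: Saucer of white china with a BLUE rim, fixed, same shape as the plate: 130 mm across, rim 12 mm high; flat inner floor 6 mm above the table, at least 76 mm across. Origin: centre of its underside. It stands beside the plate, to its left or right, in one row across the table (same distance ahead, to 1 mm), centres 240 mm apart, so 110 mm lie free between their rims.
- cup: Coffee cup of white china with two BLUE bands and a blue rim line, loose, 160 g. 62 mm across the mouth, 58 mm across at half height, 44 mm across its foot, 56 mm high, wall 4 mm. Handle on its +y side, reaching 48 mm from the axis, 15 to 47 mm up. Origin: centre of its underside, z up. 
- sugar: Round open white sugar bowl filled with brown sugar cubes (fixed inside), no handle, loose, 180 g. 55 mm across (straight side from 12 mm up), 45 mm high; the cubes rise to 50 mm in the middle. Origin: centre of its underside, z up. 
- jug: White china milk jug, loose, 220 g. 62 mm across at 30 mm height, tapering to 56 mm at the rim (58 mm across at 68 mm height), 88 mm high. Handle on its +y side reaching 52 mm from the axis, 20 to 74 mm up; small spout on its -y side at the rim reaching 38 mm. Origin: centre of its underside, z up. 
- marker: Place marker: an upright black slate slab, 10 mm thick (its x) by 64 mm wide (its y), standing from 14 to 58 mm height on a light wooden foot 30 mm (x) by 70 mm (y) by 14 mm high, loose, 120 g. Front and back look alike. Origin: centre of its underside, z up. 
- spare_cup: The other coffee cup, same shape as the blue one but with GOLD bands, loose. Not wanted: leave it. Origin: centre of its underside, z up. 
- tealight: Tea-light in an amber glass, 58 mm across, 50 mm high, loose. Leave it. Origin: centre of its underside, z up. 
There are look-alikes about, which are no part of the job. There is more than one size of the marker; the one meant has the size given above.

How it is judged:
By the outcome, as a careful person would: the job done as asked, in the order asked, and still so for the second after the job is handed in, with the robot touching nothing.
It also fails if it takes over 106 s, if anything falls off the work surface, if the arm or the gripper's body presses on something with over 40 N, if the wrist force passes 120 N, or if a joint passes its speed limit or range.

## Working session

There is one attempt and no reset: what is moved stays moved. The work goes in short steps, Python scripts to look and compute and a shell command to move; the robot and the scene stay as the last step left them, time stands still between calls to the robot, and variables do not carry over. Pictures are saved under pics/ and viewed, at most 14 in all, crops included, and the job is handed in when it is done.

```bash
mkdir -p pics; python3 - <<'E'
from rig import *
import cv2
s=sense(); print(s)
for n in("top","side"):
    cv2.imwrite(f"pics/{n}0.png",capture(n)); print(camera_model(n))
print(camera_model("wrist"))
E
```

```text
{'time_s': 0.0, 'joints': array([-1.55040883e+00,  3.13459137e-01,  1.49842266e+00, -1.25462594e-05,
        1.33100121e+00, -2.23414761e-01]), 'dq': array([-0.00031979, -0.00012626, -0.00051718,  0.00160224,  0.00213652,
       -0.00010059]), 'tau': array([-3.30578594e-03, -4.12269402e+01, -2.59742242e+01, -2.86341337e-04,
        4.13047223e-03,  4.88348221e-06]), 'eef_pos': array([ 126.70424476, -509.22121045,  230.73582913]), 'ee_rot': array([-6.42474710e-04,  9.92578865e-01,  1.21600903e-01,  5.93207010e-05]), 'force': array([-0.49581959, -0.46793775,  0.14423918]), 'wrist_torque': array([-0.03733277, -0.03706288, -0.0329862 ]), 'grip_force': 0.0, 'grip_width': 0.9984194755763968}
{'fx': 426.5124197379901, 'fy': 426.5124197379901, 'cx': 261.1660392439963, 'cy': 184.18849275708192, 'world_from_camera': array([[ 2.50731014e-02,  9.85581916e-01, -1.67330888e-01,
         3.63343021e+02],
       [-9.99656856e-01,  2.59884139e-02,  3.28219750e-03,
        -7.11611580e+00],
       [ 7.58353886e-03,  1.67191174e-01,  9.85895330e-01,
         1.19718828e+03],
       [ 0.00000000e+00,  0
[... 288 characters left out ...]
18e-01,  6.56735829e-01, -7.32273705e-01,
        -8.59997673e+02],
       [-7.53956562e-03,  7.43516909e-01,  6.68674630e-01,
         8.13619074e+02],
       [ 0.00000000e+00,  0.00000000e+00,  0.00000000e+00,
         1.00000000e+00]])}
{'fx': 279.72916242150325, 'fy': 279.72916242150325, 'cx': 255.74774605029123, 'cy': 191.57163122165971, 'T_tool_cam': array([[-1.31067495e-04,  9.57388005e-01,  2.88804761e-01,
         7.39887116e+01],
       [ 9.99999616e-01, -1.24650527e-04,  8.67043753e-04,
        -2.82672953e-02],
       [ 8.66096955e-04,  2.88804764e-01, -9.57387622e-01,
        -1.43025488e+02],
       [ 0.00000000e+00,  0.00000000e+00,  0.00000000e+00,
         1.00000000e+00]])}
```

View pics/top0.png

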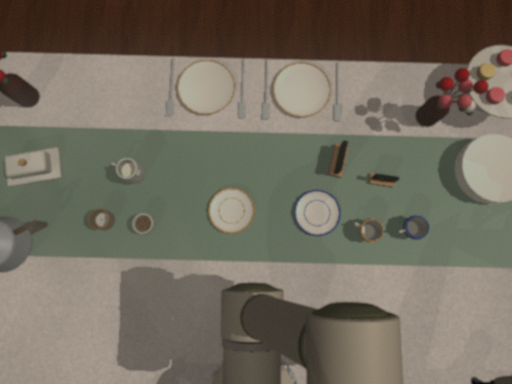

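View pics/side0.png

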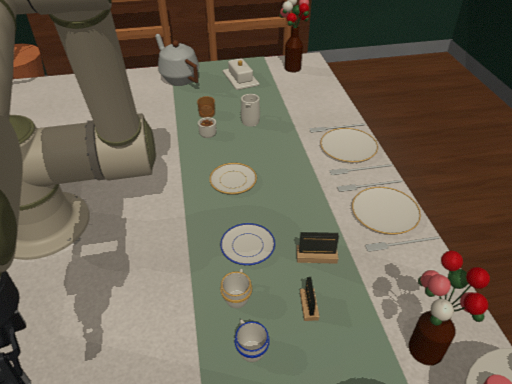

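Top view: gold plate (231,210), blue saucer (317,212), blue cup (415,228), gold cup (370,230), sugar (142,224), tea-light (101,219), jug (127,170). There are two markers, at (341,158) and (383,180). I'll measure them in a close crop.

```bash
cat > h.py <<'E'
from rig import *
import cv2, numpy as np
from scipy.spatial.transform import Rotation as R
def ray(name,u,v,z,s=None):
    m=camera_model(name)
    d=np.array([(u-m["cx"])/m["fx"],-(v-m["cy"])/m["fy"],-1.])
    if name=="wrist":
        T=np.eye(4); q=s["ee_rot"]; T[:3,:3]=R.from_quat([q[1],q[2],q[3],q[0]]).as_matrix(); T[:3,3]=s["eef_pos"]
        T=T@m["T_tool_cam"]
    else: T=m["world_from_camera"]
    d=T[:3,:3]@d; o=T[:3,3]
    return (o+d*(z-o[2])/d[2])[:2].round(1)
E
python3 - <<'E'
from h import *
im=cv2.imread("pics/top0.png")
a=cv2.resize(im[135:245,300:440],None,fx=4,fy=4,interpolation=cv2.INTER_CUBIC)
b=cv2.resize(im[150:240,85:260],None,fx=4,fy=4,interpolation=cv2.INTER_CUBIC)
b=cv2.resize(b,(560,288))
cv2.imwrite("pics/c1.png",a)
im=cv2.imread("pics/top0.png")
cv2.imwrite("pics/c2.png",cv2.resize(im[150:245,85:260],None,fx=4,fy=4,interpolation=cv2.INTER_CUBIC))
E
```

```text
(no output)
```

View pics/c1.png

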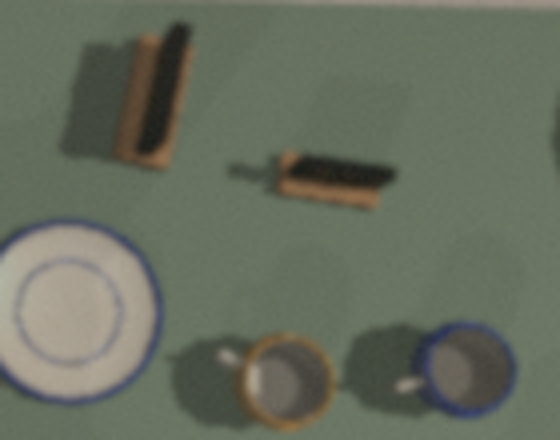

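View pics/c2.png

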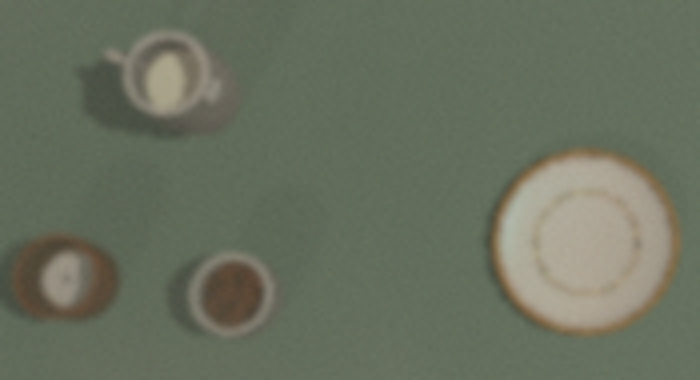

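```bash
python3 - <<'E'
from h import *
def c1(x,y): return 300+x/4-.4,135+y/4-.4
def c2(x,y): return 85+x/4-.4,150+y/4-.4
for n,p,z in [("saucer",c1(69,312),12),("plate",c2(587,241),12),("gold cup",c1(287,381),56),("blue cup",c1(466,369),56),("bhandle",c1(405,385),45),("ghandle",c1(228,355),45),
 ("sugar",c2(231,293),45),("jug",c2(167,73),88),("jugA",c2(110,55),74),("jugB",c2(215,90),74),("tea",c2(66,277),25),
 ("mk slab top L",c1(293,160),58),("mk slab top R",c1(395,174),58),("mk foot BR",c1(377,208),14),("BL",c1(281,190),14),("TL",c1(285,152),14),
 ("bigfoot",c1(118,158),14),("bigfoot2",c1(142,36),14),("bigfootBR",c1(168,165),14)]:
    print(n,ray("top",*p,z))
E
```

```text
saucer [ 488.2 -168.4]
plate [489.7  70.2]
gold cup [ 441.1 -308.2]
blue cup [ 452.2 -428.3]
bhandle [ 441.2 -390.7]
ghandle [ 458.4 -271.5]
sugar [444.9 306.3]
jug [586.1 347.2]
jugA [600.2 390.9]
jugB [578.1 318.8]
tea [454.4 425.3]
mk slab top L [ 591.2 -314.5]
mk slab top R [ 583.3 -383.8]
mk foot BR [ 567.1 -385. ]
BL [ 578.2 -317.5]
TL [ 605.6 -320.8]
bigfoot [ 598.2 -202.4]
bigfoot2 [ 687.6 -219.8]
bigfootBR [ 594.1 -237.8]
```

The right-hand marker at (383,180) has a foot about 70 mm long, so it is the one meant. The one at (341,158) is about 90 mm and is the look-alike. The blue cup is at (415,228) and the gold cup at (370,230); the sugar at (142,224) has brown cubes and the tea-light at (101,219) is amber. The crop settles all of these. I'll turn the tool to suit the cup first.

```bash
cat >> h.py <<'E'
def go(x,y,z,heading=None):
    s=sense(); q=s["ee_rot"]; M=R.from_quat([q[1],q[2],q[3],q[0]]).as_matrix()
    h=np.degrees(np.arctan2(M[1,0],M[0,0])); d=np.array([x,y,z])-s["eef_pos"]
    out="pos %s head %.1f tilt %.1f,%.1f"%(s["eef_pos"].round(1),h,*np.degrees(M[:2,2]))
    out+=" | units tool %s"%((M.T@d)/25).round(2)
    if heading is not None:
        t=np.radians(h-heading); Z=R.from_rotvec([0,0,t]).as_matrix()
        out+=" | turn z units %.2f | after turn %s"%((h-heading)/8,((M@Z).T@d/25).round(2))
    print(out, "t",round(s["time_s"],1),"F",s["force"].round(1),"grip",round(float(s["grip_force"]),1),"w",round(float(s["grip_width"])*85.4,1))
E
python3 -m crank '[[[0,0,0,0,0,-1,85],[0,0,0,0,0,-1,85],[0,0,0,0,0,-1,85],[0,0,0,0,0,-1,85],[0,0,0,0,0,-1,85],[0,0,0,0,0,-1,85],[0,0,0,0,0,-1,85],[0,0,0,0,0,-1,85]]]' 60
python3 -c "from h import *; go(380,-410,231,106)"
```

```text
time_s: 0.9
eef_pos: [126.7, -509.3, 231.0]
ee_rot: [-0.0, 0.775, 0.631, 0.0]
force: [-0.1, 0.3, 0.2]
grip_width: 0.995
grip_force: 0.0
pos [ 126.7 -509.3  231. ] head 78.3 tilt 0.0,0.0 | units tool [5.94 9.11 0.  ] | turn z units -3.46 | after turn [ 1.03 10.83  0.  ] t 0.9 F [-0.1  0.3  0.2] grip 0.0 w 85.0
```

```bash
python3 -m crank '[[[0,0,0,0,0,-1,85],[0,0,0,0,0,-1,85],[0,0,0,0,0,-1,85],[0,0,0,0,0,-0.46,85],[0,1,0,0,0,0,85],[0,1,0,0,0,0,85],[0,1,0,0,0,0,85],[0,1,0,0,0,0,85]]]' >/dev/null
python3 -m crank '[[[-0.24,1,0,0,0,0,85],[-0.24,1,0,0,0,0,85],[0,1,0.5,0,0,0,85],[0,1,0.5,0,0,0,85],[0,1,0.5,0,0,0,85],[0,1,0.5,0,0,0,85],[0,1,0,0,0,0,85],[0,1,0,0,0,0,85]]]' > /dev/null
python3 -m crank '[[[0,0.7,0,0,0,0,85],[0,0.7,0,0,0,0,85],[0,0,0,0,0,0,85],[0,0,0,0,0,0,85],[0,0,0,0,0,0,85],[0,0,0,0,0,0,85],[0,0,0,0,0,0,85],[0,0,0,0,0,0,85]]]' > /dev/null
python3 - <<'E'
from h import *
go(452,-428,60,106)
s=sense(); im=capture("wrist"); np.save("s1.npy",s,allow_pickle=True); cv2.imwrite("pics/w1.png",im)
E
```

```text
pos [ 452.2 -430.9  181.4] head 105.6 tilt -0.0,-0.0 | units tool [0.11 0.02 4.85] | turn z units -0.05 | after turn [0.11 0.02 4.85] t 3.3 F [-0.6  0.2  0.3] grip 0.0 w 84.7
```

View pics/w1.png

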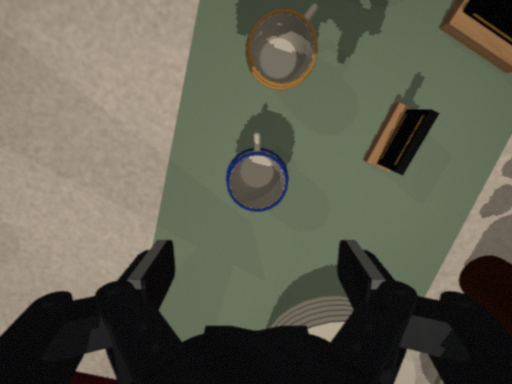

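The wrist picture shows the blue cup's mouth at (257,180), with its handle pointing straight up the image, so the grip line clears the handle. The smaller marker is at (403,138).

```bash
python3 - <<'E'
from h import *
s=np.load("s1.npy",allow_pickle=True).item()
for n,p,z in [("blue",(257,180),56),("bhandle",(257,136),45),("gold",(282,49),56),("mk foot a",(366,161),14),("mk foot b",(399,103),14)]: print(n,ray("wrist",*p,z,s))
E
```

```text
blue [ 452.5 -425.8]
bhandle [ 441.3 -385.5]
gold [ 441.7 -306.9]
mk foot a [ 567.5 -382. ]
mk foot b [ 577.7 -314.8]
```

```bash
python3 -m crank '[[[0.15,0.04,0.9,0,0,0,85],[0,0,0.9,0,0,0,85],[0,0,0.9,0,0,0,85],[0,0,0.9,0,0,0,85],[0,0,0.9,0,0,0,85],[0,0,0.9,0,0,0,85],[0,0,0.7,0,0,0,85],[0,0,0.5,0,0,0,85]]]'
python3 -m crank '[[[0,0,0,0,0,0,50],[0,0,0,0,0,0,50],[0,0,0,0,0,0,50],[0,0,0,0,0,0,50],[0,0,0,0,0,0,50],[0,0,0,0,0,0,50],[0,0,0,0,0,0,50],[0,0,0,0,0,0,50]]]' 40
python3 -c "from h import *; go(489,-169,100,106)"
```

```text
time_s: 4.15
eef_pos: [452.2, -426.5, 15.0]
ee_rot: [-0.001, 0.604, 0.797, 0.0]
force: [0.2, -0.7, 0.0]
grip_width: 0.999
grip_force: 0.0
time_s: 4.95
eef_pos: [452.7, -427.2, 17.0]
ee_rot: [0.001, 0.604, 0.797, -0.0]
force: [-1.4, 0.6, 5.3]
grip_width: 0.692
grip_force: 43.5
pos [ 452.7 -427.2   17. ] head 105.6 tilt 0.0,-0.1 | units tool [ 9.55  4.18 -3.33] | turn z units -0.04 | after turn [ 9.52  4.24 -3.33] t 5.0 F [-1.4  0.6  5.3] grip 43.5 w 59.1
```

```bash
python3 -m crank '[[[0,0,-0.5,0,0,0,50],[0,0,-0.7,0,0,0,50],[0,0,-0.8,0,0,0,50],[0,0,-0.8,0,0,0,50],[0,0,-0.8,0,0,0,50],[0,0,-0.4,0,0,0,50],[0.5,0.2,0,0,0,0,50],[0.8,0.35,0,0,0,0,50]]]'
python3 -m crank '[[[1,0.44,0,0,0,0,50],[1,0.44,0,0,0,0,50],[1,0.44,0,0,0,0,50],[1,0.44,0,0,0,0,50],[1,0.44,0,0,0,0,50],[1,0.44,0,0,0,0,50],[1,0.44,0,0,0,0,50],[0.7,0.3,0,0,0,0,50]]]'
python3 -c "from h import *; go(489,-169,24,106)"
```

```text
time_s: 5.75
eef_pos: [456.5, -391.0, 115.4]
ee_rot: [-0.001, 0.605, 0.796, 0.0]
force: [0.9, 0.7, -2.0]
grip_width: 0.693
grip_force: 43.5
time_s: 6.55
eef_pos: [485.6, -180.7, 115.2]
ee_rot: [-0.001, 0.604, 0.797, 0.0]
force: [0.7, -1.1, -1.6]
grip_width: 0.697
grip_force: 43.5
pos [ 485.6 -180.7  115.2] head 105.7 tilt -0.1,0.1 | units tool [0.41 0.26 3.65] | turn z units -0.04 | after turn [0.41 0.26 3.65] t 6.5 F [ 0.7 -1.1 -1.6] grip 43.5 w 59.5
```

```bash
python3 - <<'E'
from h import *
from scipy.optimize import least_squares
for n,(u,v),k in [("top",(317,212),"s"),("top",(231,210),"p"),("side",(248,244),"s"),("side",(233,178),"p")]:
    im=cv2.imread(f"pics/{n}0.png").astype(int); r=34
    vv,uu=np.mgrid[v-r:v+r,u-r:u+r]; c=im[v-r:v+r,u-r:u+r]
    b,g,d=c[...,0],c[...,1],c[...,2]
    m=(b-d>25)if k=="s" else (d-b>35)
    P=np.array([ray(n,a,e,12) for a,e in zip(uu[m],vv[m])]); c0=ray(n,u,v,12)
    rr=np.hypot(*(P-c0).T); P=P[(rr>50)&(rr<75)]
    f=least_squares(lambda p:np.hypot(P[:,0]-p[0],P[:,1]-p[1])-p[2],[*c0,64],loss="soft_l1")
    print(n,k,f.x.round(1),len(P))
E
```

```text
top s [ 489.3 -169.    63.5] 23
top p [489.7  71.2  62.4] 288
side s [ 488.8 -165.4   62.7] 258
side p [489.5  74.2  62.5] 244
```

```bash
python3 -m crank '[[[0.45,0.27,0.3,0,0,0,50],[0,0,0.6,0,0,0,50],[0,0,0.6,0,0,0,50],[0,0,0.6,0,0,0,50],[0,0,0.6,0,0,0,50],[0,0,0.4,0,0,0,50],[0,0,0.2,0,0,0,50],[0,0,0,0,0,0,50]]]'
python3 - <<'E'
from h import *
go(489,-168,23,106)
cv2.imwrite("pics/w2.png",capture("wrist"))
E
```

```text
time_s: 7.35
eef_pos: [489.5, -170.7, 33.1]
ee_rot: [-0.001, 0.604, 0.797, -0.0]
force: [-1.1, -0.5, -1.5]
grip_width: 0.689
grip_force: 43.5
pos [ 489.5 -170.7   33.1] head 105.6 tilt -0.1,0.0 | units tool [0.11 0.01 0.4 ] | turn z units -0.04 | after turn [0.11 0.01 0.4 ] t 7.3 F [-1.1 -0.5 -1.5] grip 43.5 w 58.8
```

View pics/w2.png

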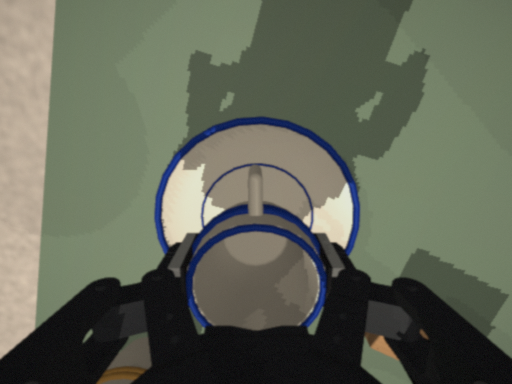

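The saucer rim runs through (155,210), (257,117) and (360,210), and the cup mouth through (187,283), (257,225) and (326,283). I'll compare their centres.

```bash
python3 - <<'E'
from h import *
from scipy.optimize import least_squares
s=sense()
im=cv2.imread("pics/w2.png").astype(int)
m=(im[...,0]-im[...,2]>60)
vv,uu=np.nonzero(m)
def fit(z,c0,lo,hi,sel):
    P=np.array([ray("wrist",a,b,z,s) for a,b in zip(uu,vv)])
    for _ in range(3):
        rr=np.hypot(*(P-c0).T); Q=P[(rr>lo)&(rr<hi)&sel]
        f=least_squares(lambda p:np.hypot(*(Q-p[:2]).T)-p[2],[*c0,(lo+hi)/2],loss="soft_l1"); c0=f.x[:2]
    return f.x.round(1),len(Q)
print("saucer",fit(12,np.array([489,-169.]),57,70,vv<240))
print("cup",fit(72,np.array([489,-169.]),25,36,vv>215)); print(s["eef_pos"])
E
```

```text
Traceback (most recent call last):
  File "h.py", line 5, in ray
    m=camera_model(name)
ValueError: time passes only in moves, steps and waits
```

```bash
sed -i 's/^def ray/from functools import cache\ncm=cache(camera_model)\ndef ray/; s/m=camera_model(name)/m=cm(name)/' h.py; cat >> h.py <<'E'
from scipy.optimize import least_squares
def fit(name,m,z,c0,lo,hi,s=None):
    vv,uu=np.nonzero(m); P=np.array([ray(name,a,b,z,s) for a,b in zip(uu,vv)]); c0=np.array(c0,float)
    for _ in range(4):
        rr=np.hypot(*(P-c0).T); Q=P[(rr>lo)&(rr<hi)]
        f=least_squares(lambda p:np.hypot(*(Q-p[:2]).T)-p[2],[*c0,(lo+hi)/2],loss="soft_l1"); c0=f.x[:2]
    return f.x.round(1),len(Q)
E
python3 - <<'E'
from h import *
s=sense()
im=cv2.imread("pics/w2.png").astype(int)
m=(im[...,0]-im[...,2]>60); v=np.arange(384)[:,None]
print("saucer",fit("wrist",m&(v<240),12,[489,-169],57,70,s))
print("cup",fit("wrist",m&(v>215),72,[489,-169],25,36,s)); print(s["eef_pos"])
E
```

```text
saucer (array([ 489.9, -167.1,   63. ]), 1844)
cup (array([ 490.7, -172.8,   29.6]), 1715)
[ 489.88862032 -170.94548141   33.77798056]
```

```bash
python3 -m crank '[[[0.17,0.03,0,0,0,0,50],[0,0,0.1,0,0,0,50],[0,0,0.1,0,0,0,50],[0,0,0.1,0,0,0,50],[0,0,0.06,0,0,0,50],[0,0,0.04,0,0,0,50],[0,0,0,0,0,0,50],[0,0,0,0,0,0,50]]]'
python3 -c "from h import *; go(489,-166.5,23,106)"
```

```text
time_s: 8.2
eef_pos: [489.5, -166.7, 23.8]
ee_rot: [0.0, 0.604, 0.797, 0.0]
force: [-0.1, 0.1, -1.3]
grip_width: 0.696
grip_force: 43.5
pos [ 489.5 -166.7   23.8] head 105.6 tilt 0.0,-0.0 | units tool [ 0.01 -0.02  0.03] | turn z units -0.04 | after turn [ 0.01 -0.02  0.03] t 8.2 F [-0.1  0.1 -1.3] grip 43.5 w 59.4
```

Not in contact yet, so I'll lower a little more.

```bash
python3 -m crank '[[[0,0,0.04,0,0,0,50],[0,0,0.03,0,0,0,50],[0,0,0,0,0,0,50],[0,0,0,0,0,0,50],[0,0,0,0,0,0,50],[0,0,0,0,0,0,50],[0,0,0,0,0,0,50],[0,0,0,0,0,0,50]]]'
```

```text
time_s: 9.0
eef_pos: [489.6, -166.9, 23.0]
ee_rot: [0.0, 0.604, 0.797, -0.0]
force: [-2.7, 0.9, 8.7]
grip_width: 0.695
grip_force: 44.2
```

```bash
python3 -m crank '[[[0,0,0,0,0,0,62],[0,0,0,0,0,0,66],[0,0,0,0,0,0,75],[0,0,0,0,0,0,85],[0,0,0,0,0,0,85],[0,0,-0.2,0,0,0,85],[0,0,-0.5,0,0,0,85],[0,0,-0.8,0,0,0,85]]]'
python3 -m crank '[[[0,0,-1,0,0,0,85],[0,0,-1,0,0,0,85],[0,0,-1,0,0,0,85],[0,0,-1,0,0,0,85],[0,0,-1,0,0,0,85],[1,0,0,0,0,0,85],[1,0,0,0,0,0,85],[1,0,0,0,0,0,85]]]'
python3 - <<'E'
from h import *
go(445,306,190,90)
cv2.imwrite("pics/t1.png",capture("top"))
cv2.imwrite("pics/s1.png",capture("side"))
a=cv2.imread("pics/t1.png")[170:250,270:440]; b=cv2.imread("pics/s1.png")[190:290,170:340]
cv2.imwrite("pics/t1c.png",np.vstack([cv2.resize(a,None,fx=3,fy=3,interpolation=2),cv2.resize(b,None,fx=3,fy=3,interpolation=2)]))
E
```

```text
time_s: 9.8
eef_pos: [489.1, -166.5, 60.1]
ee_rot: [-0.001, 0.604, 0.797, -0.0]
force: [-0.0, 0.5, -0.2]
grip_width: 0.998
grip_force: 0.0
time_s: 10.6
eef_pos: [468.8, -93.7, 185.7]
ee_rot: [0.001, 0.604, 0.797, 0.0]
force: [0.4, 0.2, 0.8]
grip_width: 0.994
grip_force: 0.0
pos [468.8 -93.7 185.7] head 105.6 tilt 0.1,-0.0 | units tool [15.65  3.39 -0.18] | turn z units 1.95 | after turn [15.99 -0.95 -0.18] t 10.6 F [0.4 0.2 0.8] grip 0.0 w 84.9
```

View pics/t1c.png

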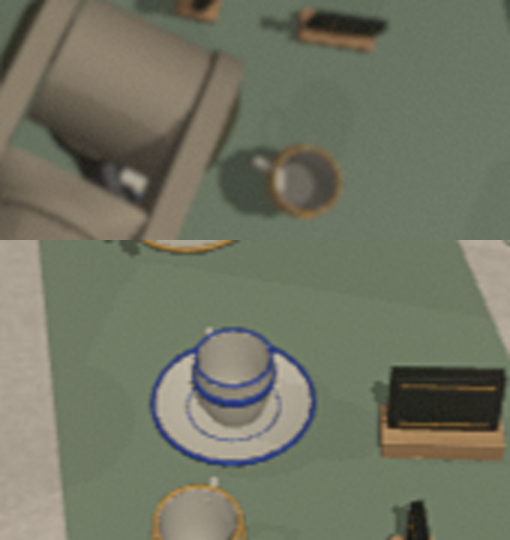

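The cup stands upright on the saucer and looks centred. I'll measure that from the top once the arm is clear. Sugar bowl next.

```bash
python3 -m crank '[[[0,0,0,0,0,0.98,85],[0,0,0,0,0,0.97,85],[1,0,0,0,0,0,85],[1,0,0,0,0,0,85],[1,-0.2,0,0,0,0,85],[1,-0.2,0,0,0,0,85],[1,-0.2,0,0,0,0,85],[1,-0.2,0,0,0,0,85]]]' >/dev/null
python3 -m crank '[[[1,-0.15,0,0,0,0,85],[1,0,0,0,0,0,85],[1,0,0,0,0,0,85],[1,0,0,0,0,0,85],[1,0,0,0,0,0,85],[1,0,0,0,0,0,85],[1,0,0,0,0,0,85],[1,0,0,0,0,0,85]]]' >/dev/null
python3 -m crank '[[[1,0,0,0,0,0,85],[0.7,0,0,0,0,0,85],[0.3,0,0,0,0,0,85],[0,0,0,0,0,0,85],[0,0,0,0,0,0,85],[0,0,0,0,0,0,85],[0,0,0,0,0,0,85],[0,0,0,0,0,0,85]]]' >/dev/null
python3 - <<'E'
from h import *
go(445,306,10,90)
s=sense(); im=capture("wrist"); np.save("s2.npy",s,allow_pickle=True); cv2.imwrite("pics/w3.png",im)
t=capture("top").astype(int); cv2.imwrite("pics/t2.png",t)
b,d=t[...,0],t[...,2]; m=(b-d>25)
print("top saucer",fit("top",m,12,[489,-169],57,70)," cup",fit("top",m,62,[489,-168],25,36))
E
```

```text
pos [445.3 305.1 184.6] head 90.0 tilt 0.0,0.0 | units tool [ 0.04 -0.01  6.99] | turn z units 0.00 | after turn [ 0.04 -0.01  6.99] t 13.1 F [ 0.8 -0.1  0.2] grip 0.0 w 85.0
top saucer (array([ 489.2, -169.1,   63.3]), 34)  cup (array([ 489.5, -169.6,   29.1]), 39)[ WARN:0@3.320] global loadsave.cpp:1063 imwrite_ Unsupported depth image for selected encoder is fallbacked to CV_8U.
```

View pics/w3.png

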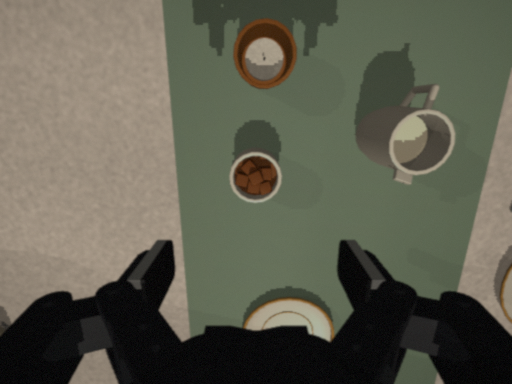

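The cup is centred to within about 1 mm. The wrist view shows the sugar bowl's rim at (256,177), the jug's rim at (423,142), its handle at (430,92) and its spout at (403,178).

```bash
python3 - <<'E'
from h import *
s=np.load("s2.npy",allow_pickle=True).item()
for n,p,z in [("sugar",(255.5,177),45),("jug",(422,142),88),("handle",(432,92),72),("spout",(403,178),86)]: print(n,ray("wrist",*p,z,s))
E
python3 -m crank '[[[0.05,0,0.9,0,0,0,85],[0,0,0.9,0,0,0,85],[0,0,0.9,0,0,0,85],[0,0,0.9,0,0,0,85],[0,0,0.9,0,0,0,85],[0,0,0.9,0,0,0,85],[0,0,0.8,0,0,0,85],[0,0,0,0,0,0,85]]]'
```

```text
sugar [445.3 309.6]
jug [586.8 350.7]
handle [597.6 391.6]
spout [576.6 318.7]
time_s: 14.0
eef_pos: [443.8, 306.1, 27.4]
ee_rot: [-0.001, 0.707, 0.707, -0.002]
force: [-0.3, 0.0, 0.3]
grip_width: 0.996
grip_force: 0.0
```

```bash
python3 -m crank '[[[0.07,0.04,0.3,0,0,0,85],[0,0,0.35,0,0,0,85],[0,0,0,0,0,0,45],[0,0,0,0,0,0,45],[0,0,0,0,0,0,45],[0,0,0,0,0,0,45],[0,0,0,0,0,0,45],[0,0,0,0,0,0,45]]]'
python3 -m crank '[[[0,0,0,0,0,0,45],[0,0,0,0,0,0,45],[0,0,-0.5,0,0,0,45],[0,0,-0.8,0,0,0,45],[0,0,-0.8,0,0,0,45],[0,0,-0.8,0,0,0,45],[0,0,-0.8,0,0,0,45],[0,0,-0.3,0,0,0,45]]]'
python3 -c "from h import *; go(489.5,-49,115,90)"
```

```text
time_s: 14.8
eef_pos: [446.4, 308.7, 14.0]
ee_rot: [0.0, 0.707, 0.707, 0.0]
force: [-2.4, -1.1, 6.7]
grip_width: 0.641
grip_force: 43.0
time_s: 15.6
eef_pos: [446.8, 308.8, 115.7]
ee_rot: [0.001, 0.707, 0.707, 0.002]
force: [-0.5, 0.5, -1.7]
grip_width: 0.646
grip_force: 43.0
pos [446.8 308.8 115.7] head 90.0 tilt 0.2,0.1 | units tool [-1.431e+01  1.690e+00  1.000e-02] | turn z units 0.01 | after turn [-1.431e+01  1.710e+00  1.000e-02] t 15.6 F [-0.5  0.5 -1.7] grip 43.0 w 55.2
```

```bash
python3 -m crank '[[[-0.5,0,0,0,0,0,45],[-1,0.2,0,0,0,0,45],[-1,0.3,0,0,0,0,45],[-1,0.3,0,0,0,0,45],[-1,0.3,0,0,0,0,45],[-1,0.3,0,0,0,0,45],[-1,0.31,0,0,0,0,45],[-1,0,0,0,0,0,45]]]' >/dev/null
python3 -m crank '[[[-1,0,0,0,0,0,45],[-1,0,0,0,0,0,45],[-1,0,0,0,0,0,45],[-1,0,0,0,0,0,45],[-1,0,0,0,0,0,45],[-1,0,0,0,0,0,45],[-0.5,0,0,0,0,0,45],[-0.2,0,0,0,0,0,45]]]' >/dev/null
python3 -c "from h import *; go(489.5,-47,15,90)"
```

```text
pos [488.6 -47.5 112.6] head 90.0 tilt -0.1,0.0 | units tool [0.02 0.04 3.91] | turn z units -0.01 | after turn [0.02 0.04 3.91] t 17.2 F [ 0.4  0.3 -1.4] grip 43.0 w 54.4
```

```bash
python3 -m crank '[[[0,0.02,0.5,0,0,0,45],[0,0,0.7,0,0,0,45],[0,0,0.8,0,0,0,45],[0,0,0.8,0,0,0,45],[0,0,0.6,0,0,0,45],[0,0,0.3,0,0,0,45],[0,0,0.1,0,0,0,45],[0,0,0,0,0,0,45]]]'
python3 -c "from h import *; go(489.5,-47,13.5,90)"
```

```text
time_s: 18.0
eef_pos: [489.7, -46.0, 18.2]
ee_rot: [-0.0, 0.707, 0.708, -0.0]
force: [-0.7, 0.1, -1.8]
grip_width: 0.641
grip_force: 43.0
pos [489.7 -46.   18.2] head 90.1 tilt -0.0,0.0 | units tool [-0.04 -0.01  0.19] | turn z units 0.01 | after turn [-0.04 -0.01  0.19] t 18.0 F [-0.7  0.1 -1.8] grip 43.0 w 54.7
```

```bash
python3 -m crank '[[[-0.04,0,0.08,0,0,0,45],[0,0,0.06,0,0,0,45],[0,0,0.04,0,0,0,45],[0,0,0.03,0,0,0,45],[0,0,0,0,0,0,45],[0,0,0,0,0,0,45],[0,0,0,0,0,0,45],[0,0,0,0,0,0,45]]]'
```

```text
time_s: 18.8
eef_pos: [489.9, -47.6, 14.0]
ee_rot: [0.0, 0.707, 0.707, 0.0]
force: [-3.3, 0.5, 9.2]
grip_width: 0.64
grip_force: 43.9
```

```bash
python3 -m crank '[[[0,0,0,0,0,0,60],[0,0,0,0,0,0,66],[0,0,0,0,0,0,75],[0,0,0,0,0,0,85],[0,0,0,0,0,0,85],[0,0,-0.3,0,0,0,85],[0,0,-0.6,0,0,0,85],[0,0,-1,0,0,0,85]]]'
python3 -m crank '[[[0,0,-1,0,0,0,85],[0,0,-1,0,0,0,85],[0,0,-1,0,0,0,85],[0,0,-1,0,0,0,85],[0,0,-1,0,0,0,85],[0,0,-0.5,0,0,1,85],[0,0,0,0,0,1,85],[0,0,0,0,0,0.12,85]]]' >/dev/null
python3 -c "from h import *; go(586.5,349,180,73)"
```

```text
time_s: 19.6
eef_pos: [489.0, -47.3, 60.7]
ee_rot: [-0.001, 0.707, 0.707, -0.001]
force: [0.5, -0.2, 0.0]
grip_width: 0.997
grip_force: 0.0
pos [489.7 -47.4 198.8] head 73.0 tilt 0.1,-0.0 | units tool [16.3  -0.94  0.75] | turn z units -0.00 | after turn [16.3  -0.93  0.75] t 20.4 F [-0.6 -0.2  0.2] grip 0.0 w 84.9
```

```bash
python3 -m crank '[[[0.6,0,0,0,0,0,85],[1,0,0,0,0,0,85],[1,0,0,0,0,0,85],[1,-0.23,0,0,0,0,85],[1,-0.23,0,0,0,0,85],[1,-0.23,0,0,0,0,85],[1,-0.24,0,0,0,0,85],[1,0,0,0,0,0,85]]]' >/dev/null
python3 -m crank '[[[1,0,0,0,0,0,85],[1,0,0,0,0,0,85],[1,0,0,0,0,0,85],[1,0,0,0,0,0,85],[1,0,0,0,0,0,85],[1,0,0,0,0,0,85],[1,0,0.3,0,0,0,85],[1,0,0.3,0,0,0,85]]]' >/dev/null
python3 -m crank '[[[0.6,0,0,0,0,0,85],[0.1,0,0,0,0,0,85],[0,0,0,0,0,0,85],[0,0,0,0,0,0,85],[0,0,0,0,0,0,85],[0,0,0,0,0,0,85],[0,0,0,0,0,0,85],[0,0,0,0,0,0,85]]]' >/dev/null
python3 - <<'E'
from h import *
go(586.5,349,52,73)
t=capture("top"); cv2.imwrite("pics/t3.png",t); s=sense(); w=capture("wrist"); np.save("s3.npy",s,allow_pickle=True); cv2.imwrite("pics/w4.png",w)
cv2.imwrite("pics/w4c.png",np.vstack([cv2.resize(w[:,100:430],(440,512))[:300],cv2.resize(t[180:240,200:350],(440,176*1),interpolation=2)]))
E
```

```text
pos [586.  349.  183.2] head 73.1 tilt 0.0,0.0 | units tool [0.   0.02 5.25] | turn z units 0.01 | after turn [0.   0.02 5.25] t 22.8 F [ 0.1 -0.5  0.7] grip 0.0 w 85.3
```

View pics/w4c.png

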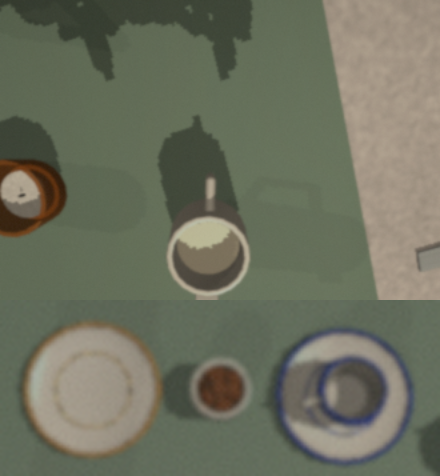

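The jug's handle points straight along the tool x axis, with the rim centre at wrist pixel (256,191). The sugar bowl stands between plate and saucer at top pixel (275,210).

```bash
python3 - <<'E'
from h import *
s=np.load("s3.npy",allow_pickle=True).item(); print("jug",ray("wrist",255.7,191,88,s))
t=cv2.imread("pics/t3.png").astype(int)
b,g,d=t[...,0],t[...,1],t[...,2]; roi=np.zeros(b.shape,bool); roi[195:226,258:292]=1
m=roi&(d-g>0)&(d>85)
print("sugar rim",fit("top",m,45,[489,-49],20,32)); print(ray("top",274.9,209.7,45))
print("plate",fit("top",d-b>35,12,[489,71],57,70))
E
python3 -m crank '[[[0,0.02,0.8,0,0,0,85],[0,0,0.8,0,0,0,85],[0,0,0.8,0,0,0,85],[0,0,0.8,0,0,0,85],[0,0,0.8,0,0,0,85],[0,0,0.7,0,0,0,85],[0,0,0.4,0,0,0,85],[0,0,0.1,0,0,0,85]]]'
```

```text
jug [586.9 351.6]
sugar rim (array([488.5, -48.7,  23.9]), 139)
[489.7 -50. ]
plate (array([489.6,  71.2,  62.4]), 252)
time_s: 23.7
eef_pos: [586.0, 348.9, 52.0]
ee_rot: [-0.0, 0.803, 0.595, -0.001]
force: [0.4, -0.0, 0.5]
grip_width: 0.999
grip_force: 0.0
```

```bash
python3 -m crank '[[[0,0,0,0,0,0,45],[0,0,0,0,0,0,45],[0,0,0,0,0,0,45],[0,0,0,0,0,0,45],[0,0,0,0,0,0,45],[0,0,0,0,0,0,45],[0,0,0,0,0,0,45],[0,0,0,0,0,0,45]]]' 50
python3 -m crank '[[[0,0,-0.4,0,0,0,45],[0,0,-0.8,0,0,0,45],[0,0,-0.8,0,0,0,45],[0,0,-0.8,0,0,0,45],[0,0,-0.6,0,0,0,45],[0,0,0,0,0,-0.7,45],[0,0,0,0,0,-0.7,45],[0,0,0,0,0,-0.73,45]]]'
python3 -c "from h import *; go(567.5,-47.5,138,90)"
```

```text
time_s: 24.5
eef_pos: [587.0, 349.4, 54.6]
ee_rot: [0.0, 0.803, 0.596, 0.001]
force: [-1.8, -0.5, 5.9]
grip_width: 0.648
grip_force: 53.8
time_s: 25.3
eef_pos: [586.3, 349.0, 138.2]
ee_rot: [-0.0, 0.705, 0.709, -0.0]
force: [0.5, -0.1, -1.7]
grip_width: 0.651
grip_force: 53.4
pos [586.3 349.  138.2] head 90.4 tilt -0.0,-0.0 | units tool [-1.585e+01 -8.500e-01  1.000e-02] | turn z units 0.05 | after turn [-1.586e+01 -7.500e-01  1.000e-02] t 25.3 F [ 0.5 -0.1 -1.7] grip 53.4 w 55.6
```

```bash
python3 -m crank '[[[-0.5,0,0,0,0,0.05,45],[-1,-0.1,0,0,0,0,45],[-1,-0.2,0,0,0,0,45],[-1,-0.2,0,0,0,0,45],[-1,-0.2,0,0,0,0,45],[-1,-0.05,0,0,0,0,45],[-1,0,0,0,0,0,45],[-1,0,0,0,0,0,45]]]' >/dev/null
python3 -m crank '[[[-1,0,0,0,0,0,45],[-1,0,0,0,0,0,45],[-1,0,0,0,0,0,45],[-1,0,0,0,0,0,45],[-1,0,0,0,0,0,45],[-1,0,0,0,0,0,45],[-1,0,0,0,0,0,45],[-0.6,0,0,0,0,0,45]]]' >/dev/null
python3 -m crank '[[[-0.5,0,0,0,0,0,45],[-0.2,0,0,0,0,0,45],[0,0,0,0,0,0,45],[0,0,0.4,0,0,0,45],[0,0,0.7,0,0,0,45],[0,0,0.7,0,0,0,45],[0,0,0.4,0,0,0,45],[0,0,0.2,0,0,0,45]]]'
python3 -c "from h import *; go(567.8,-47.4,54.6,90)"
```

```text
time_s: 27.7
eef_pos: [565.5, -45.2, 76.8]
ee_rot: [-0.001, 0.709, 0.706, -0.0]
force: [-0.2, 0.3, -1.6]
grip_width: 0.649
grip_force: 53.4
pos [565.5 -45.2  76.8] head 89.8 tilt -0.1,0.0 | units tool [-0.09  0.1   0.89] | turn z units -0.03 | after turn [-0.09  0.09  0.89] t 27.7 F [-0.2  0.3 -1.6] grip 53.4 w 55.4
```

```bash
python3 -m crank '[[[-0.09,0.08,0,0,0,0,45],[0,0,0.3,0,0,0,45],[0,0,0.3,0,0,0,45],[0,0,0.14,0,0,0,45],[0,0,0.06,0,0,0,45],[0,0,0,0,0,0,45],[0,0,0,0,0,0,45],[0,0,0,0,0,0,45]]]'
python3 -c "from h import *; go(567.8,-47.4,54,90)"
```

```text
time_s: 28.5
eef_pos: [568.0, -48.2, 58.3]
ee_rot: [0.0, 0.709, 0.705, 0.0]
force: [-0.4, 0.5, -3.0]
grip_width: 0.653
grip_force: 53.4
pos [568.  -48.2  58.3] head 89.7 tilt 0.0,-0.0 | units tool [ 0.03 -0.01  0.17] | turn z units -0.03 | after turn [ 0.03 -0.01  0.17] t 28.5 F [-0.4  0.5 -3. ] grip 53.4 w 55.7
```

```bash
python3 -m crank '[[[0.02,0,0.06,0,0,0,45],[0,0,0.04,0,0,0,45],[0,0,0.03,0,0,0,45],[0,0,0.03,0,0,0,45],[0,0,0.02,0,0,0,45],[0,0,0,0,0,0,45],[0,0,0,0,0,0,45],[0,0,0,0,0,0,45]]]'
```

```text
time_s: 29.3
eef_pos: [567.9, -47.7, 54.6]
ee_rot: [0.0, 0.709, 0.705, -0.0]
force: [-6.3, 0.1, 9.4]
grip_width: 0.656
grip_force: 54.6
```

```bash
python3 -m crank '[[[0,0,0,0,0,0,58],[0,0,0,0,0,0,62],[0,0,0,0,0,0,70],[0,0,0,0,0,0,85],[0,0,0,0,0,0,85],[0,0,-0.3,0,0,0,85],[0,0,-0.6,0,0,0,85],[0,0,-1,0,0,0,85]]]'
python3 -m crank '[[[0,0,-1,0,0,0,85],[0,0,-1,0,0,0,85],[0,0,-1,0,0,0,85],[-0.6,0,-0.6,0,0,1,85],[-1,0,0,0,0,0,85],[-1,0,0,0,0,0,85],[-1,0,0,0,0,0,85],[-1,0,0,0,0,0,85]]]' >/dev/null
python3 -c "from h import *; go(587.5,-350.5,190,81.7)"
```

```text
time_s: 30.1
eef_pos: [567.3, -47.5, 101.0]
ee_rot: [-0.001, 0.709, 0.705, -0.001]
force: [-0.3, 0.1, 0.2]
grip_width: 0.996
grip_force: 0.0
pos [ 553.2 -162.5  191.7] head 81.7 tilt 0.0,-0.0 | units tool [-7.24  2.44  0.07] | turn z units 0.00 | after turn [-7.24  2.44  0.07] t 30.9 F [ 0.2  0.4 -0.6] grip 0.0 w 85.4
```

```bash
python3 -m crank '[[[-1,0.35,0,0,0,0,85],[-1,0.35,0,0,0,0,85],[-1,0.35,0,0,0,0,85],[-1,0.35,0,0,0,0,85],[-1,0.35,0,0,0,0,85],[-1,0.35,0,0,0,0,85],[-0.9,0.25,0,0,0,0,85],[-0.3,0.1,0,0,0,0,85]]]' >/dev/null
python3 -m crank '[[[0,0,0.5,0,0,0,85],[0,0,0.5,0,0,0,85],[0,0,0,0,0,0,85],[0,0,0,0,0,0,85],[0,0,0,0,0,0,85],[0,0,0,0,0,0,85],[0,0,0,0,0,0,85],[0,0,0,0,0,0,85]]]' >/dev/null
python3 - <<'E'
from h import *
go(587.5,-350.5,20,81.7)
s=sense(); w=capture("wrist"); np.save("s4.npy",s,allow_pickle=True); cv2.imwrite("pics/w5.png",w)
t=capture("top"); cv2.imwrite("pics/t4.png",t)
E
```

```text
pos [ 588.2 -348.5  166.2] head 81.7 tilt 0.0,-0.0 | units tool [-0.08 -0.02  5.85] | turn z units 0.00 | after turn [-0.08 -0.02  5.85] t 32.5 F [-0.8 -0.4  0.1] grip 0.0 w 85.2
```

View pics/w5.png

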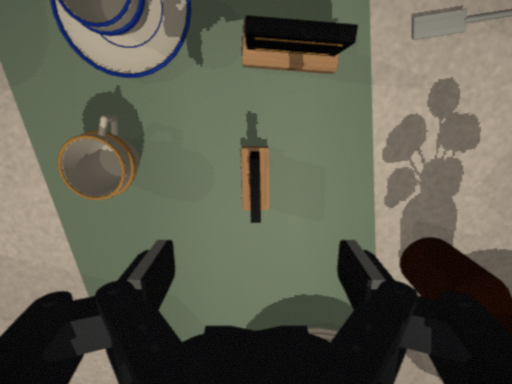

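The marker lies square with the tool, its slab running from (255,151) to (256,222) and its foot centred at column 255.5.

```bash
python3 - <<'E'
from h import *
s=np.load("s4.npy",allow_pickle=True).item()
a=ray("wrist",255,151,58,s);b=ray("wrist",256,222,58,s); print(a,b,(a+b)/2,np.hypot(*(a-b)),np.degrees(np.arctan2(*(a-b)[::-1])))
a=ray("wrist",242,148,14,s);b=ray("wrist",242,211,14,s); print(a,b,np.hypot(*(a-b)),np.degrees(np.arctan2(*(a-b)[::-1])))
w=cv2.imread("pics/w5.png"); t=cv2.imread("pics/t4.png")
cv2.imwrite("pics/w5c.png",np.hstack([cv2.resize(w[135:235,225:290],None,fx=4,fy=4,interpolation=2),cv2.resize(t[150:250,215:345],(520,400),interpolation=2)]))
E
```

```text
[ 593.1 -312.6] [ 584. -381.] [ 588.55 -346.8 ] 69.00268110733087 82.42181778193621
[ 578.9 -314. ] [ 567.7 -383.9] 70.79159554636408 80.89693598358842
```

View pics/w5c.png

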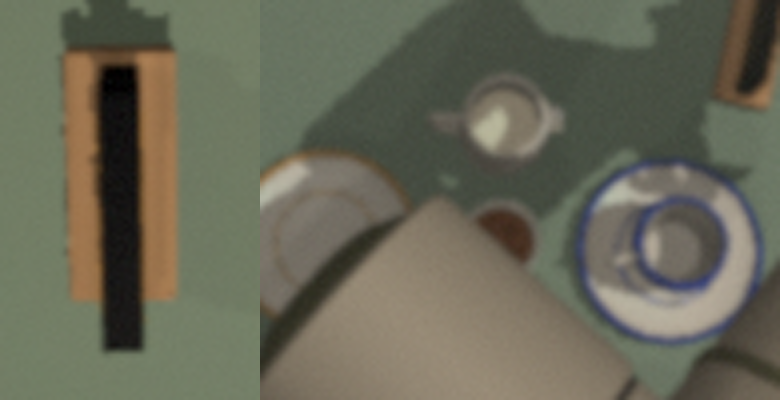

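```bash
python3 -m crank '[[[-0.07,0,0.8,0,0,0,85],[0,0,0.8,0,0,0,85],[0,0,0.8,0,0,0,85],[0,0,0.8,0,0,0,85],[0,0,0.8,0,0,0,85],[0,0,0.8,0,0,0,85],[0,0,0.6,0,0,0,85],[0,0,0.3,0,0,0,85]]]'
python3 -m crank '[[[0,0,0,0,0,0,40],[0,0,0,0,0,0,25],[0,0,0,0,0,0,15],[0,0,0,0,0,0,5],[0,0,0,0,0,0,2],[0,0,0,0,0,0,2],[0,0,0,0,0,0,2],[0,0,0,0,0,0,2]]]' 40
```

```text
time_s: 33.4
eef_pos: [587.5, -349.9, 22.1]
ee_rot: [-0.001, 0.756, 0.654, -0.0]
force: [0.0, 0.3, -0.3]
grip_width: 0.995
grip_force: 0.0
time_s: 34.2
eef_pos: [588.0, -350.3, 23.8]
ee_rot: [0.0, 0.756, 0.654, -0.0]
force: [-1.5, 0.0, 3.2]
grip_width: 0.111
grip_force: 42.4
```

```bash
python3 -m crank '[[[0,0,-0.5,0,0,0,2],[0,0,-0.9,0,0,0,2],[0,0,-0.9,0,0,0,2],[0,0,-0.9,0,0,0,2],[0,0,-0.9,0,0,0,2],[0,0,-0.8,0,0,0,2],[0,0,0,0,0,-0.5,2],[0,0,0,0,0,-0.53,2]]]' >/dev/null
python3 -c "from h import *; go(589.5,73,140,90)"
```

```text
pos [ 588.1 -350.3  147.4] head 90.1 tilt 0.1,-0.1 | units tool [16.93  0.1   0.28] | turn z units 0.02 | after turn [16.93  0.06  0.28] t 35.0 F [-0.3  0.5 -1.3] grip 41.9 w 9.5
```

```bash
python3 -m crank '[[[0.5,0.02,0,0,0,0.02,2],[1,0,0,0,0,0,2],[1,0,0,0,0,0,2],[1,0,0,0,0,0,2],[1,0,0,0,0,0,2],[1,0,0,0,0,0,2],[1,0,0,0,0,0,2],[1,0,0,0,0,0,2]]]' >/dev/null
python3 -m crank '[[[1,0,0,0,0,0,2],[1,0,0,0,0,0,2],[1,0,0,0,0,0,2],[1,0,0,0,0,0,2],[1,0,0,0,0,0,2],[1,0,0,0,0,0,2],[1,0,0,0,0,0,2],[1,0,0,0,0,0,2]]]' >/dev/null
python3 -m crank '[[[0.8,0,0,0,0,0,2],[0.5,0,0,0,0,0,2],[0.1,0,0,0,0,0,2],[0,0,0.5,0,0,0,2],[0,0,0.5,0,0,0,2],[0,0,0.5,0,0,0,2],[0,0,0,0,0,0,2],[0,0,0,0,0,0,2]]]' >/dev/null
python3 -c "from h import *; go(589.5,73,23.5,90)"
```

```text
pos [589.7  71.9 108.1] head 89.8 tilt -0.0,0.0 | units tool [ 0.05 -0.01  3.39] | turn z units -0.03 | after turn [ 0.05 -0.01  3.39] t 37.4 F [ 0.5  0.2 -1.6] grip 41.8 w 9.4
```

```bash
python3 -m crank '[[[0.04,0,0.4,0,0,-0.03,2],[0,0,0.7,0,0,0,2],[0,0,0.7,0,0,0,2],[0,0,0.7,0,0,0,2],[0,0,0.5,0,0,0,2],[0,0,0.2,0,0,0,2],[0,0,0,0,0,0,2],[0,0,0,0,0,0,2]]]' >/dev/null
python3 -c "from h import *; go(589.5,73,23,90)"
```

```text
pos [590.2  73.2  29.2] head 90.0 tilt 0.1,-0.0 | units tool [-0.01 -0.03  0.25] | turn z units 0.01 | after turn [-0.01 -0.03  0.25] t 38.2 F [-0.3  0.2 -0.6] grip 41.8 w 9.5
```

```bash
python3 -m crank '[[[0,-0.02,0.08,0,0,0,2],[0,0,0.06,0,0,0,2],[0,0,0.05,0,0,0,2],[0,0,0.04,0,0,0,2],[0,0,0.02,0,0,0,2],[0,0,0,0,0,0,2],[0,0,0,0,0,0,2],[0,0,0,0,0,0,2]]]'
```

```text
time_s: 39.0
eef_pos: [589.4, 73.2, 23.8]
ee_rot: [0.0, 0.707, 0.707, 0.0]
force: [-5.5, 0.2, 13.0]
grip_width: 0.115
grip_force: 43.9
```

```bash
python3 -m crank '[[[0,0,0,0,0,0,14],[0,0,0,0,0,0,20],[0,0,0,0,0,0,35],[0,0,0,0,0,0,50],[0,0,0,0,0,0,60],[0,0,-0.3,0,0,0,60],[0,0,-0.6,0,0,0,60],[0,0,-1,0,0,0,60]]]' >/dev/null
python3 -m crank '[[[0,0,-1,0,0,0,60],[0,0,-1,0,0,0,60],[0,0,-1,0,0,0,60],[0,0,-1,0,0,0,60],[0,0,-1,0,0,0,60],[1,0,0,0,0,0,60],[1,0,0,0,0,0,60],[1,0,0,0,0,0,60]]]' >/dev/null
python3 -m crank '[[[1,-1,0,0,0,0,60],[1,-1,0,0,0,0,60],[1,-1,0,0,0,0,60],[1,-1,0,0,0,0,60],[1,-1,0,0,0,0,60],[1,-1,0,0,0,0,60],[0,0,0,0,0,0,60],[0,0,0,0,0,0,60]]]'
python3 - <<'E'
from h import *
t=capture("top"); cv2.imwrite("pics/t5.png",t); s=capture("side"); cv2.imwrite("pics/s5.png",s)
cv2.imwrite("pics/f.png",np.vstack([cv2.resize(t[150:245,200:350],(600,380),interpolation=2)[:300],cv2.resize(s[125:275,180:350],(340,300),interpolation=2)]) if 0 else cv2.resize(t[140:250,200:350],(750,550),interpolation=2))
E
```

```text
time_s: 41.4
eef_pos: [439.1, 298.4, 196.0]
ee_rot: [0.0, 0.706, 0.708, 0.001]
force: [-0.2, -0.2, -0.3]
grip_width: 0.701
grip_force: 0.0
```

View pics/f.png

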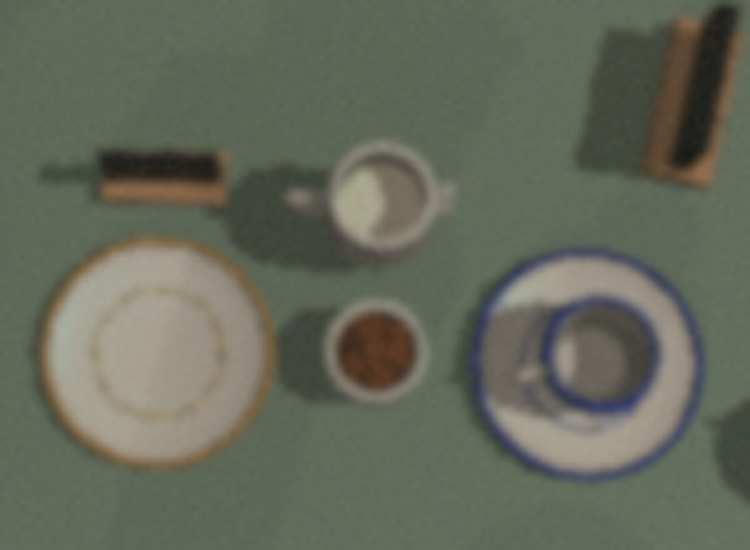

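View pics/s5.png

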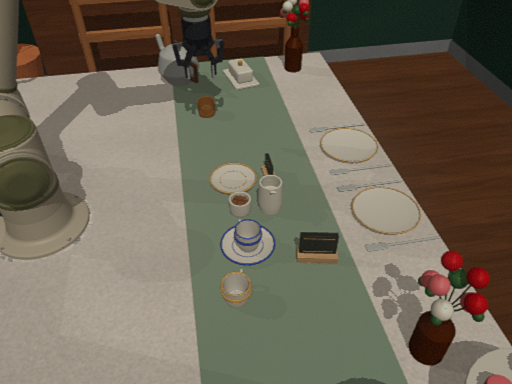

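All items stand upright. In the crop: jug rim (382,196), sugar (377,350), cup (602,354), marker foot's near edge from (100,200) to (226,205). I'll convert these to positions.

```bash
python3 - <<'E'
from h import *
f=lambda x,y,z: ray("top",200+x/5-.4,140+y/5-.4,z)
print("jug",f(382,196,88),"sugar",f(377,350,45),"cup",f(602,354,62),"plate",f(157,352,12),"saucer",f(588,364,12))
a=f(101,200,14);b=f(226,205,14);print("mk front",a,b,(a+b)/2,np.degrees(np.arctan2(*(a-b))))
a=f(101,150,58);b=f(220,152,58);print("slab back top",a,b,(a+b)/2)
# side view
im=cv2.imread("pics/s5.png")
E
```

```text
jug [567.1 -49.7] sugar [490.  -50.2] cup [ 489.1 -170. ] plate [489.3  71.2] saucer [ 488.8 -169.4]
mk front [574.2 105.8] [573.2  35.3] [573.7   70.55] 0.8126515942537369
slab back top [594.  102.7] [594.6  37.9] [594.3  70.3]
```

```bash
python3 -c "from rig import *; print(finish_job())"
```

```text
the job is handed in; nothing more can be done
None
```

The coffee place is laid and handed in after about 41 s of the 106 s. The last top-camera picture puts the cup and sugar bowl within about 1 mm of their spots. The jug stands about 19 mm behind the sugar bowl, and the marker about 19 mm behind the plate and square to it within 1°. Nothing tipped, and the gold-banded cup and tea-light were not touched.

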